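Change over the shuttle jigs

ROBOT

A 6-joint arm with a two-finger parallel gripper is mounted at the origin on a cart in front of the work surface, level with it; the furniture and walls round the work are solid. World frame = base frame: x ahead of the robot, y to its left, z up, the work surface at z = 0. Lengths are in m, angles in rad, forces in N, time in s.
With the tool pointing down it reaches from about 0.4 to 0.925 m from the base axis. Payload 12.5 kg.
Tool frame: the origin (TCP) lies midway between the tips of the shut fingers; the grasp point (between the pads) lies 19 mm behind it; x points along the fingers, y is the direction in which the jaws open and shut, and the axes are right-handed (so a half turn about x gives the same grasp; the last joint's range is limited). The gripper opens to 95 mm and grips with 3 to 60 N. Pads are 20 mm wide; open, the fingers measure 119 mm over their backs; the gripper's body (75 mm by 180 mm) begins 59 mm behind the grasp point.
Start: joints at [1.157, 0.491, 1.559, -0, 1.092, -0.106], TCP at [0.189, 0.596, 0.215] pointing down, gripper open.
Joint ranges: [-3.1, 3.1], [-0.84, 2.19], [0.05, 2.79], [-1.13, 4.28], [0.06, 2.93], [-2.69, 2.69]. Speed limits (rad/s): [2.22, 2.22, 2.79, 3.14, 3.14, 3.14].

INTERFACE

Orientations are given as a 3x3 rotation matrix whose columns are the frame's x, y, z axes.
In Python, from cell import readout, get_image, r, spot_in, silhouettes gives the robot as it stands.
- The arm moves only by the shell command python3 -m creep 'ROWS' [FORCE]. ROWS is JSON, a list of rows, each an object of numbers: "dx", "dy", "dz": the shift along the tool's x, y, z in mm; "wx", "wy", "wz": the turn, a rotation vector about the tool's x, y, z in degrees; "jaw": the gripper's target within -1 to 1 (shut at 1, half-way at 0, fully open at -1). A call has 1 to 8 rows; each row is the pose to reach, as a shift and turn from the pose commanded when the call began, along the tool's axes at that moment; what a row does not reach only later rows make up. A row lasts 1/12 s, in which the tool goes at most 41.7 mm and 7.16 degrees, less where a joint would pass 70% of its speed; a pose out of reach is approached as far as the arm can. A call with a gripper value outside its range is refused whole. The fingers move at their own pace and stop on an object; FORCE is the grip in N (left out, the last holds). Time passes only in rows, so rows that repeat a pose let the fingers close. It gives the time, the measured TCP pose, the force and the opening at its end, in the units of the state.
- readout.read_state(): the state, without advancing time (a new reading comes with each control period).
- get_image(name): name is "scene" or "side" or "wrist"; returns a dict with "color" (480x640x3 uint8, red, green, blue), "mtx" (3x3 intrinsics, pixels), "world_to_cam" (4x4, takes a point from world to camera coordinates). Camera axes: x right, y down, z forward; pixel columns grow to the right and rows downward; lengths in m; the calibration is good to about 2 mm. The wrist camera is an equidistant fisheye: a pixel r from the principal point sees the ray r / f radians off the axis. A picture is of the moment at which its call begins. There is no depth.
- r.close_job(): hands the job in, once; it reports no verdict.
Trained networks look in the newest picture that a camera, given by its name, has taken for a name from the list of things; names that differ only in an ending like _2 or _b are one class to them, and where a whole thing is asked for, a point or a joint stands for the part that bears it (a point fixed in the world has none). Each returns a list of dicts, best first, with "confidence" (0 to 1); they miss things now and then, are a little off and sometimes report something else, mostly with a low value. They report only what shows in the picture. A call takes as long as a camera call.
- spot_in(camera, thing): "centre" ([column, row] in pixels, amid what is visible of it).
- silhouettes(camera, thing): "mask" (480x640 bool, what is visible of it) and "centre" ([column, row] in pixels, amid what is visible of it).
The state is a dict: "t": time; "joint_pos": joint angles; "qvel": joint speeds; "effort": joint torques, N m; "tool_pos": TCP position; "orientation": TCP orientation; "wrist_force": force on the tool from outside, world axes, zero at the start; "wrist_torque": the same for the moment, N m; "opening": finger opening in m.
Only numpy, scipy, OpenCV 4.12 (cv2) and the standard library are available. Lean on these libraries where they do the work, as an engineer would, in place of code of your own. Each camera call takes 0.05 s, during which the arm holds its last target.

TASK

On the bench stand two alike spring-return shuttle jigs: one shuttle is empty and latched at its stop pin, the other carries a white spacer post and stands at home. First press the thumb tab of the empty jig so that its shuttle springs back home; then push the loaded shuttle in past its stop pin and let go, so that it returns and stays latched against the raised pin at mid position. Only press and push: the post must stay standing in its nest without being touched, and the other things on the bench must stay where they are.

Things in the scene. Friction and masses are not known exactly. Their poses are not given: they have to be found in the camera images.
- loaded_jig: base of the jig whose shuttle carries the post: fixed aluminium plate 150 x 84 x 16 mm on the bench, dark guide rails and a dark spring housing at its far end. Origin at bench level on the jig's centre line; its x axis is the direction in which the shuttle is pushed (away from the robot, turned up to 0.3 rad), the plate runs from x = -90 to +60 mm; its +y side bears the thumb tab
- empty_jig: base of the other jig, of the same build and axes, with the empty shuttle. Which jig stands on the left varies
- loaded_shuttle (a joint): travel of the loaded shuttle along its jig's +x axis, m: 0 = home, 0.025 = resting against the raised stop pin (latched), 0.045 = hard end stop. A damped spring drives it back to 0 (5 N at home, 10 N at the end). The stop pin lies under the shuttle while travel is below 0.025 and pops up behind it (on the near, -x side) once it is past about 0.026
- empty_shuttle (a joint): travel of the empty shuttle, same meaning; it starts at 0.025, latched, and springs to 0 when its pin is pressed down
- loaded_push_face (a point): centre of the near (-x) face of the loaded shuttle's upright aluminium push plate, at height 57 mm; moves with the shuttle. The plate is 50 mm wide (y), 10 mm thick and spans heights 40 to 74 mm; the body of the shuttle (60 x 50 mm) lies below it from 17 to 41 mm, flush with the same near face. A raised pin reaches up to 27 mm in front of it; the rails beside it reach 31 mm
- empty_push_face (a point): the same point on the empty shuttle
- empty_tab (a point): centre of the top of the empty jig's thumb tab: black ridged pad 24 x 24 mm on a short stem, beside the base at x = -54, y = +70 mm in the jig's frame; its top stands at 45 mm with the pin up. Pressing it straight down by 8 to 13 mm (3 N rising to 4.5 N; hard stop at 13 mm) lowers the stop pin and frees the shuttle, which springs 25 mm towards the robot, past the side of the tab and not over it
- loaded_tab (a point): the same point on the loaded jig; held down at 35 mm while the shuttle covers the pin, 45 mm when the pin is up
- loaded_pin (a joint): how far the loaded jig's stop pin and tab are pressed down, m: 0 = up, 0.010 = held down under the shuttle, 0.013 = hard stop
- empty_pin (a joint): the same for the empty jig's stop pin; starts at 0 (up)
- post_center (a point): centre of the white nylon spacer post, 17 mm diameter, 60 mm tall, standing loose in a 14 mm deep nest in the loaded shuttle, 35 mm behind (+x of) the push face; its top is at 87 mm
- spare_post: spare spacer post standing on the bench, 17 mm diameter, 60 mm tall, origin at its foot; stays where it is
- star_knob: black star knob, stud up, 36 x 40 x 46 mm, origin at its underside; stays where it is
- foot: dark rubber foot, 29 mm diameter, 16 mm tall, origin at its underside; stays where it is
- collar: shaft collar, 28 x 30 x 12 mm, origin at its underside; stays where it is

How it is judged:
On the way, in this order (a step that is already met when the one before it is completed fails the run):
1. the empty shuttle is back home, the loaded one not yet latched (value of joint empty_shuttle below 0.004 m and value of joint loaded_shuttle below 0.02 m), for 0.1 s.
2. the loaded shuttle is behind its raised stop pin (value of joint loaded_shuttle above 0.022 m and value of joint loaded_pin below 0.004 m), for 0.1 s.
At the end, for the whole second after the job is handed in: the loaded shuttle rests latched at 25 mm (within 3 mm) against its raised stop pin (pin less than 4 mm down), the empty shuttle is home within 4 mm, the post stands upright and at rest in its nest (tilt under 0.2 rad) (all of step 2 and value of joint loaded_shuttle below 0.028 m and value of joint empty_shuttle below 0.004 m and linear speed of post below 0.02 m/s and distance between post_center and loaded_push_face below 0.042 m and angle between post_center's own z axis and vertical below 0.2 rad); the robot touches nothing.
It fails at once if the post is lifted out of its nest or tipped (height (world z) of post_center above 0.065 m or angle between post_center's own z axis and vertical above 0.35 rad).
It fails at once if the robot touches the post (contact force between the arm and post above 0.5 N).
It fails at once if the robot touches the post (contact force between the fingers and post above 0.5 N).
It fails at once if a thing on the bench is moved (distance of any of spare_post, star_knob, foot, collar from where it was at the start of the episode above 0.015 m).
It also fails if it takes over 48 s, if anything falls off the work surface, if the arm or the gripper's body presses on something with over 40 N, if the wrist force passes 120 N, or if a joint passes its speed limit or range.

## Working session

There is one attempt and no reset: what is moved stays moved. The work goes in short steps, Python scripts to look and compute and a shell command to move; the robot and the scene stay as the last step left them, time stands still between calls to the robot, and variables do not carry over. Pictures are saved under pics/ and viewed, and the job is handed in when it is done.

```bash
ls; mkdir -p pics; python3 - <<'E'
from cell import readout,get_image
import cv2
s=readout.read_state(); print({k:s[k] for k in('t','joint_pos','tool_pos','orientation','opening','wrist_force')})
for n in('scene','side','wrist'):
    d=get_image(n); cv2.imwrite(f'pics/{n}0.png',d['color'][:,:,::-1]); print(n,d['mtx'],d['world_to_cam'])
E
```

```text
pics
{'t': 0.0, 'joint_pos': array([ 1.15742328e+00,  4.91566021e-01,  1.55948185e+00,  3.95481788e-06,
        1.09172671e+00, -1.05570486e-01]), 'tool_pos': array([0.18920519, 0.59539274, 0.21404659]), 'orientation': array([[-4.77995539e-04,  3.02966670e-01,  9.53001033e-01],
       [-1.08096663e-03,  9.53000428e-01, -3.02967020e-01],
       [-9.99999302e-01, -1.17497920e-03, -1.28033095e-04]]), 'opening': 0.09503673872839657, 'wrist_force': array([0.38965291, 0.78292863, 0.03221806])}
scene [[499.14260653   0.         317.28126087]
 [  0.         499.14260653 242.43135151]
 [  0.           0.           1.        ]] [[ 0.86436648 -0.50268978 -0.0131747  -0.44165502]
 [-0.26173857 -0.42737536 -0.86535728  0.21310583]
 [ 0.42937573  0.75143415 -0.50098224  1.00835659]
 [ 0.          0.          0.          1.        ]]
side [[463.13001367   0.         327.68832752]
 [  0.         463.13001367 232.80051974]
 [  0.           0.           1.        ]] [[-0.97228977 -0.23216466  0.02742591  0.51078061]
 [-0.10236921  0.31734479 -0.94276871  0.12297959]
 [ 0.21017411 -0.91945193 -0.3323176   0.8629984 ]
 [ 0.          0.          0.          1.        ]]
wrist [[371.64829954   0.         326.99806442]
 [  0.         371.64829954 237.52015048]
 [  0.           0.           1.        ]] [[ 0.30193394  0.95332777 -0.00143343 -0.62493493]
 [ 0.91652154 -0.2898624   0.27562302 -0.0315348 ]
 [ 0.26234359 -0.08453372 -0.96126474  0.39234048]
 [ 0.          0.          0.          1.        ]]
```

View pics/scene0.png

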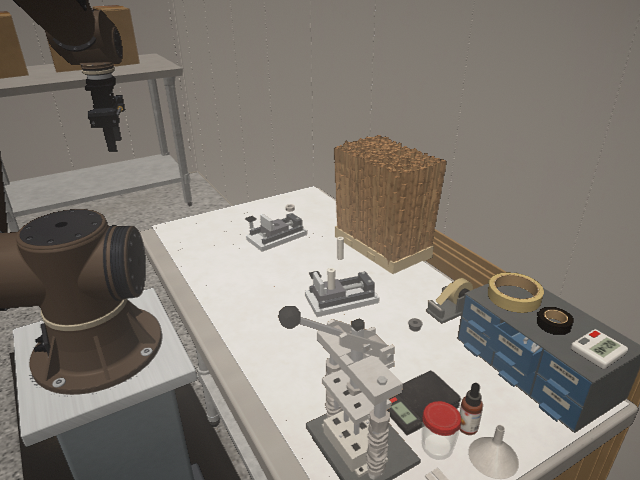

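View pics/side0.png

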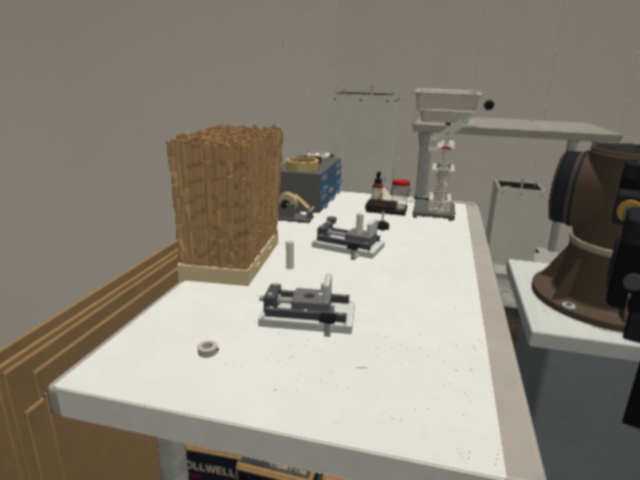

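View pics/wrist0.png

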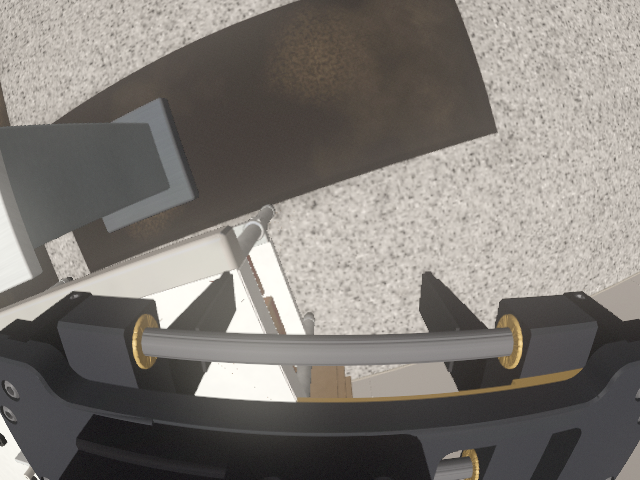

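The empty jig is on the left (scene ~(277,230), side ~(308,305)). The loaded jig is on the right (scene ~(342,290), side ~(348,237)). Next I'll triangulate with the networks.

```bash
cat > h.py <<'E'
import numpy as np, cv2
from cell import get_image, spot_in, silhouettes, readout
def P(d): return d['mtx']@d['world_to_cam'][:3]
def tri(da,pa,db,pb):
    X=cv2.triangulatePoints(P(da),P(db),np.array(pa,float).reshape(2,1),np.array(pb,float).reshape(2,1))[:,0]; return X[:3]/X[3]
def proj(d,X):
    q=P(d)@np.append(X,1); return q[:2]/q[2]
def onplane(d,p,z):
    R=d['world_to_cam'][:3,:3];t=d['world_to_cam'][:3,3];c=-R.T@t
    v=R.T@np.linalg.inv(d['mtx'])@np.array([p[0],p[1],1]); return c+v*(z-c[2])/v[2]
E
python3 - <<'E'
from h import *
np.set_printoptions(precision=4,suppress=True)
a=get_image('scene');b=get_image('side')
for n in ['loaded_jig','empty_jig','empty_tab','loaded_tab','empty_push_face','loaded_push_face','post_center','spare_post','star_knob','foot','collar']:
    pa=spot_in('scene',n)[:3];pb=spot_in('side',n)[:3]
    print(n,[(np.round(x['centre'],1),round(x['confidence'],2)) for x in pa],[(np.round(x['centre'],1),round(x['confidence'],2)) for x in pb])
    if pa and pb: print('   ',tri(a,pa[0]['centre'],b,pb[0]['centre']))
for n,d,(x,y,w,h) in (('scene',a,(235,190,160,130)),('side',b,(240,200,160,140))):
    cv2.imwrite(f'pics/{n}_z.png',cv2.resize(d['color'][y:y+h,x:x+w,::-1],None,fx=5,fy=5 if n=='scene' else 4.2,interpolation=cv2.INTER_CUBIC)[:600])
E
```

```text
loaded_jig [(array([342.6, 297.5]), 0.96)] [(array([351.4, 242.3]), 0.65)]
    [ 0.5013 -0.1264  0.0119]
empty_jig [(array([273.4, 231.6]), 0.88)] [(array([308.5, 309.1]), 0.62), (array([208.5, 350.5]), 0.26)]
    [0.5028 0.2254 0.0187]
empty_tab [(array([252.4, 218.7]), 0.6)] [(array([327.7, 322.5]), 0.53)]
    [0.4627 0.2859 0.039 ]
loaded_tab [(array([342. , 247.8]), 0.23)] [(array([352. , 250.4]), 0.62)]
    [ 0.522  -0.0363  0.0578]
empty_push_face [(array([269.5, 227. ]), 0.86)] [(array([312.5, 299.3]), 0.78)]
    [0.4942 0.2263 0.0367]
loaded_push_face [(array([328. , 287.5]), 0.65)] [(array([369.1, 234.5]), 0.73)]
    [ 0.4647 -0.116   0.0426]
post_center [(array([329.8, 280. ]), 0.57)] [(array([365.7, 234.9]), 0.16)]
    [ 0.4742 -0.1027  0.0482]
spare_post [(array([342.1, 249.9]), 0.73)] [(array([286.6, 249.4]), 0.48)]
    [0.6032 0.0259 0.0332]
star_knob [] [(array([379.5, 221.8]), 0.53)]
foot [(array([327.7, 287.7]), 0.57), (array([416.4, 324.2]), 0.47)] [(array([355.9, 246.4]), 0.17)]
    [ 0.4852 -0.0862  0.0194]
collar [(array([288.2, 210.4]), 0.56), (array([326.7, 285.8]), 0.54)] [(array([207.1, 348.6]), 0.88), (array([310.1, 300.6]), 0.65)]
    [0.6161 0.3537 0.0026]
```

View pics/scene_z.png

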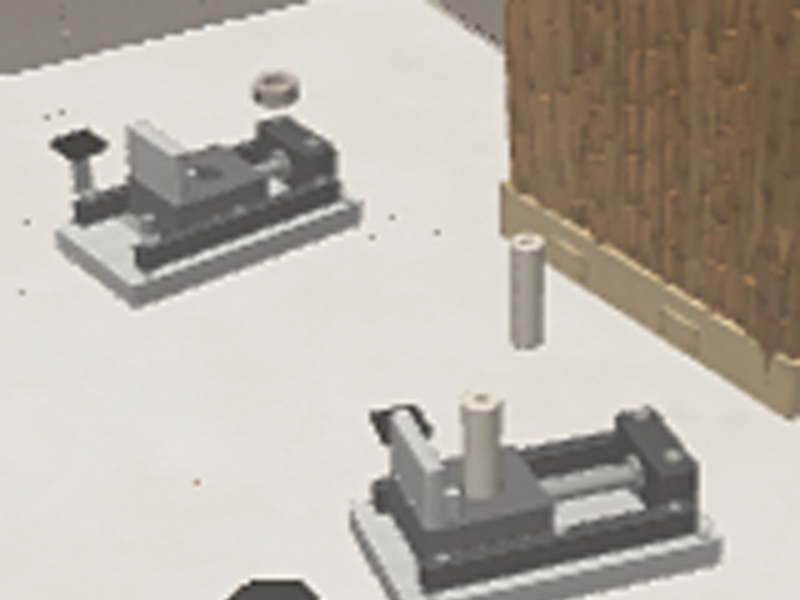

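View pics/side_z.png

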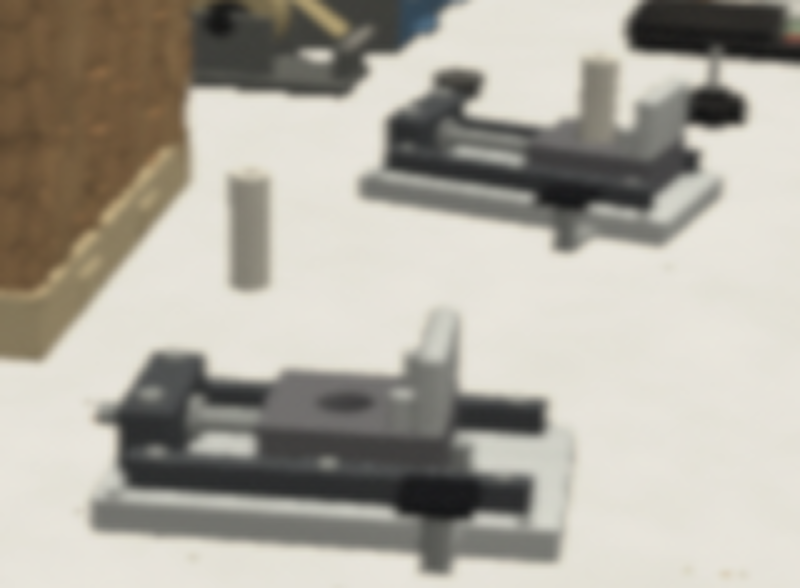

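```bash
cat > fit.py <<'E'
from h import *
from scipy.optimize import least_squares
np.set_printoptions(precision=4,suppress=True)
a=get_image('scene');b=get_image('side')
S=lambda u,v:(a,(235+u/5,190+v/5)); D=lambda u,v:(b,(240+u/5,200+v/4.2))
E=[((-90,42,16),S(58,236)),((-90,-42,16),S(135,290)),((60,-42,16),S(362,203)),((-90,-42,0),S(135,307)),((-54,70,45),S(78,143)),
((-90,42,16),D(560,533)),((60,42,16),D(93,502)),((-90,-42,16),D(573,435)),((-90,42,0),D(558,558)),((60,42,0),D(92,530)),((-54,70,45),D(438,490))]
L=[((-90,42,16),S(352,510)),((60,-42,16),S(720,540)),((60,-42,0),S(720,560)),((-54,70,35),S(400,422)),
((-90,42,16),D(663,222)),((60,42,16),D(362,180)),((-90,-42,16),D(720,182)),((-90,42,0),D(662,243)),((60,42,0),D(360,197)),((-54,70,35),D(562,190))]
def W(p,q): 
    c,s=np.cos(p[2]),np.sin(p[2]); q=np.array(q)/1000; return np.array([p[0]+c*q[0]-s*q[1],p[1]+s*q[0]+c*q[1],q[2]])
for n,pts,x0,tr in(('empty',E,(.5,.22,0),25),('loaded',L,(.5,-.12,0),0)):
    f=lambda p:np.concatenate([proj(d,W(p,q))-uv for q,(d,uv) in pts])
    r=least_squares(f,x0,loss='soft_l1'); print(n,r.x,np.abs(r.fun).mean()); print(f(r.x).reshape(-1,2).round(1).tolist())
    c=np.array([np.cos(r.x[2]),np.sin(r.x[2])])
    print('tab',W(r.x,(-54,70,45 if tr else 35)))
    for nm,d in(('scene',a),('side',b)):
        im=d['color'][:,:,::-1].copy()
        big=cv2.resize(im,None,fx=6,fy=6,interpolation=cv2.INTER_CUBIC)
        def dot(q,col):
            u=proj(d,W(r.x,q)); cv2.circle(big,tuple(int(v) for v in (u+.5)*6),4,col,-1)
        for z in(0,16):
            for x in(-90,60):
                for y in(-42,42): dot((x,y,z),(0,0,255))
        for y in(-12,12):
            for x in(-66,-42): dot((x,y+70,45 if tr else 35),(0,255,0))
        for xf in(-60,-55,-50): 
            for y in(-25,25): dot((xf+tr,y,74),(255,0,(xf+60)*25))
        u=proj(d,W(r.x,(0,0,20)))*6; x,y=int(u[0])-400,int(u[1])-300
        cv2.imwrite(f'pics/fit_{n}_{nm}.png',big[max(y,0):y+600,max(x,0):x+800])
E
python3 fit.py
```

```text
empty [0.5218 0.2195 0.1316] 0.8447858530433078
[[-1.4, -1.7], [-0.5, -0.4], [-0.2, -0.3], [-0.0, 1.4], [-0.3, 0.0], [0.2, -1.7], [-1.3, -1.7], [0.2, -3.5], [0.2, 1.3], [-0.8, 0.5], [0.2, -0.8]]
tab [0.4591 0.2818 0.045 ]
loaded [ 0.5202 -0.1211 -0.1908] 0.8284270000042226
[[-1.3, -1.1], [0.6, -0.1], [0.2, 1.7], [-0.1, 0.2], [0.2, -0.3], [-1.4, -1.9], [0.6, -2.6], [-0.0, 1.5], [-1.1, 0.6], [0.7, 0.4]]
tab [ 0.4805 -0.0421  0.035 ]
```

```bash
cd pics; python3 -c "
import cv2,numpy as np
for n in('empty','loaded'):
    A=[cv2.resize(cv2.imread(f'fit_{n}_{m}.png')[100:500,100:700],(600,400)) for m in('scene','side')]
    cv2.imwrite(f'f_{n}.png',cv2.resize(np.vstack(A),(800,600*1),interpolation=cv2.INTER_AREA) if 0 else np.vstack(A)[:,:])
    cv2.imwrite(f'f_{n}.png',cv2.resize(np.vstack(A),(450,600)))
    cv2.imwrite(f'f_{n}.png',np.hstack([a[:,100:500] for a in A]))
"
```

```text
(no output)
```

View pics/fit_empty_scene.png

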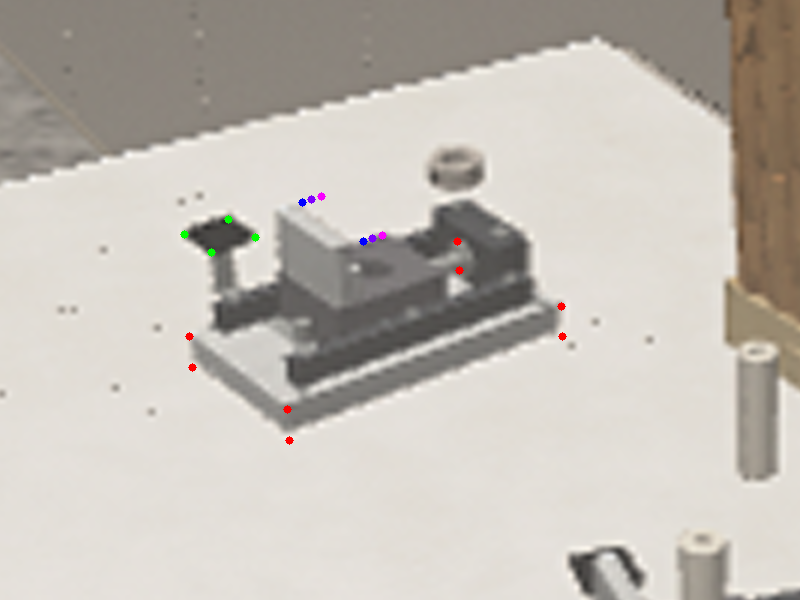

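View pics/fit_empty_side.png

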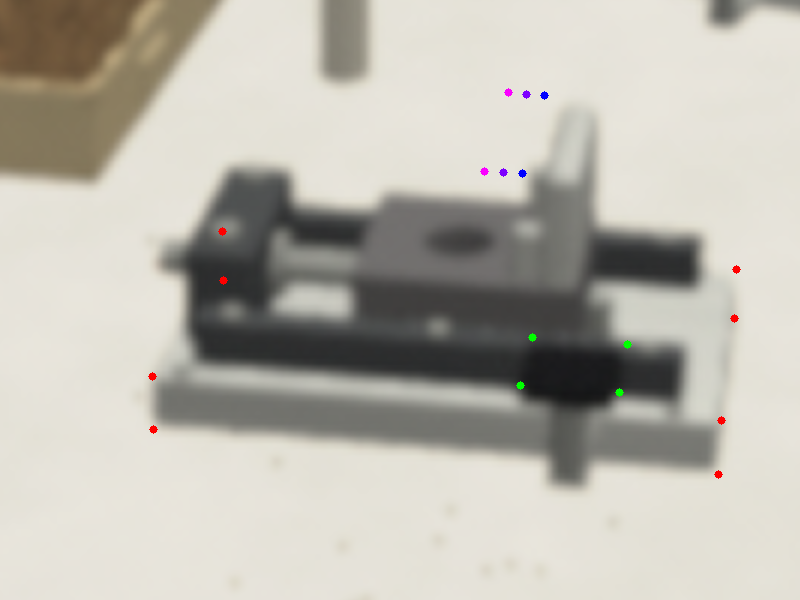

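View pics/fit_loaded_scene.png

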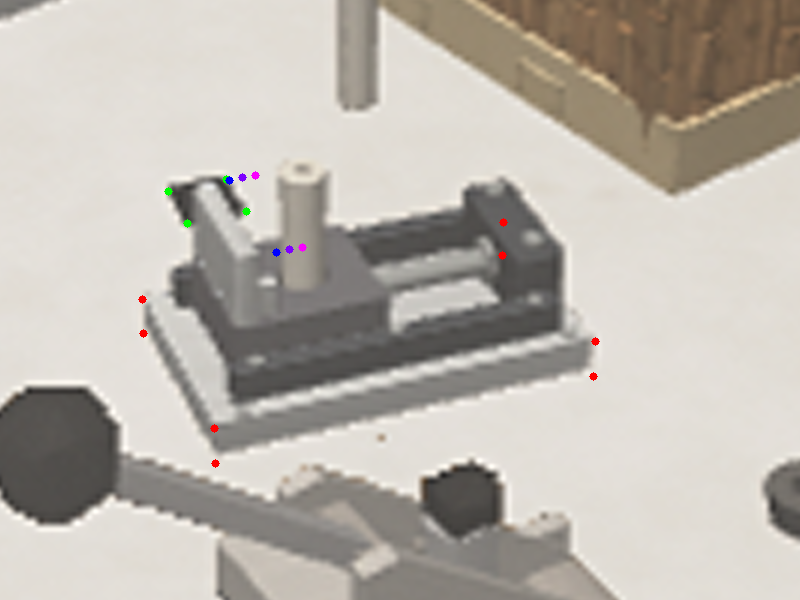

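View pics/fit_loaded_side.png

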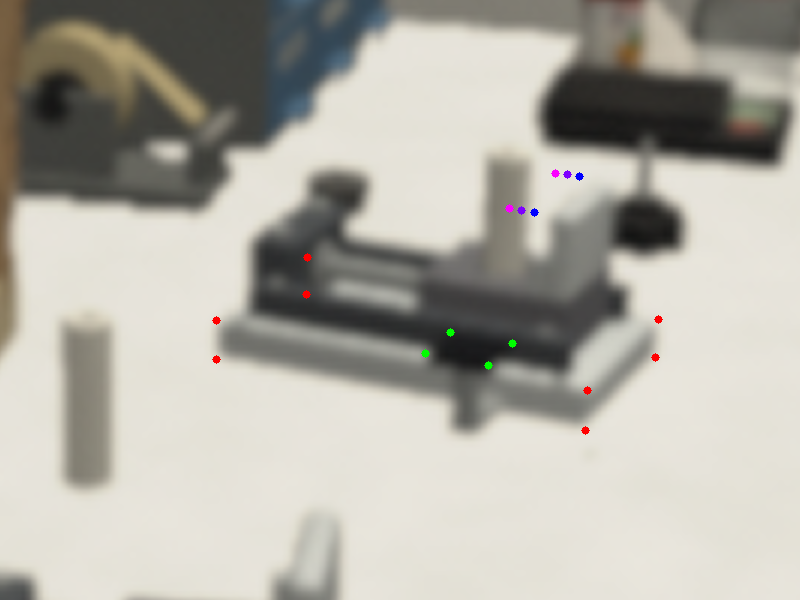

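Both jig models overlay the pictures to within about 2 px. The empty tab is at about (0.460, 0.283). The push face at home fits x ≈ -72 mm in the jig frame. I'll shut the gripper and move above the empty tab.

```bash
python3 -m creep '[{"dz":352,"dy":-217,"dx":60,"wx":-25,"jaw":1},{"dz":352,"dy":-217,"dx":60,"wx":-25,"jaw":1},{"dz":352,"dy":-217,"dx":60,"wx":-25,"jaw":1},{"dz":352,"dy":-217,"dx":60,"wx":-25,"jaw":1},{"dz":352,"dy":-217,"dx":60,"wx":-25,"jaw":1},{"dz":352,"dy":-217,"dx":60,"wx":-25,"jaw":1},{"dz":352,"dy":-217,"dx":60,"wx":-25,"jaw":1},{"dz":352,"dy":-217,"dx":60,"wx":-25,"jaw":1}]' 20
python3 - <<'E'
from h import *
s=readout.read_state(); print(s['t'],s['tool_pos'],s['orientation'].round(3).tolist(),s['opening'])
E
```

```text
1.45 [0.18933018 0.59565028 0.21467518] [[0.0, 0.303, 0.953], [0.0, 0.953, -0.303], [-1.0, 0.0, 0.0]] 0.09556193190295009invalid input
```

```bash
python3 -m creep '[{"dx":0,"dy":0,"dz":0,"wx":0,"wy":0,"wz":0,"jaw":1}]' 20; echo; python3 -m creep --help
```

```text
t: 1.53
tool_pos: [0.1893, 0.5957, 0.2147]
orientation: [[0.0, 0.303, 0.953], [0.0, 0.953, -0.303], [-1.0, 0.0, 0.0]]
wrist_force: [0.3, 0.0, 0.5]
opening: 0.0921
invalid input: not JSON, or not a number
```

```bash
python3 -m creep '[{"dx":5,"dy":-22,"dz":35,"wx":-3,"wy":0,"wz":0,"jaw":1},{"dx":10,"dy":-44,"dz":70,"wx":-6,"wy":0,"wz":0,"jaw":1}]'
```

```text
t: 1.7
tool_pos: [0.2422, 0.5326, 0.2044]
orientation: [[0.0, 0.196, 0.981], [0.001, 0.981, -0.196], [-1.0, 0.001, 0.0]]
wrist_force: [1.1, 0.2, 1.3]
opening: 0.0801
```

```bash
python3 -m creep '[{"dx":90,"dy":-201,"dz":263,"wx":-19,"wy":0,"wz":0,"jaw":1},{"dx":90,"dy":-201,"dz":263,"wx":-19,"wy":0,"wz":0,"jaw":1},{"dx":90,"dy":-201,"dz":263,"wx":-19,"wy":0,"wz":0,"jaw":1},{"dx":90,"dy":-201,"dz":263,"wx":-19,"wy":0,"wz":0,"jaw":1},{"dx":90,"dy":-201,"dz":263,"wx":-19,"wy":0,"wz":0,"jaw":1},{"dx":90,"dy":-201,"dz":263,"wx":-19,"wy":0,"wz":0,"jaw":1},{"dx":90,"dy":-201,"dz":263,"wx":-19,"wy":0,"wz":0,"jaw":1},{"dx":90,"dy":-201,"dz":263,"wx":-19,"wy":0,"wz":0,"jaw":1}]'
python3 -m creep '[{"dx":0,"dy":0,"dz":0,"wx":0,"wy":0,"wz":0,"jaw":1},{"dx":0,"dy":0,"dz":0,"wx":0,"wy":0,"wz":0,"jaw":1}]'
```

```text
t: 2.37
tool_pos: [0.4519, 0.2913, 0.1181]
orientation: [[0.001, -0.128, 0.992], [0.0, 0.992, 0.128], [-1.0, 0.0, 0.001]]
wrist_force: [1.7, 0.8, 0.3]
opening: 0.0272
t: 2.53
tool_pos: [0.4519, 0.2913, 0.1178]
orientation: [[-0.001, -0.124, 0.992], [-0.0, 0.992, 0.124], [-1.0, -0.0, -0.001]]
wrist_force: [-0.3, -0.0, 0.1]
opening: 0.0136
```

```bash
python3 -m creep '[{"dx":30,"dy":-10,"dz":7,"wx":0,"wy":0,"wz":0,"jaw":1},{"dx":50,"dy":-10,"dz":7,"wx":0,"wy":0,"wz":0,"jaw":1},{"dx":50,"dy":-10,"dz":7,"wx":0,"wy":0,"wz":0,"jaw":1}]'
python3 - <<'E'
from h import *
for n in('scene','side'):
    d=get_image(n);s=readout.read_state();u=proj(d,s['tool_pos']);print(n,u)
    u0,v0=int(u[0])-65,int(u[1])-50
    im=cv2.resize(d['color'][v0:v0+100,u0:u0+130,::-1],None,fx=6,fy=6,interpolation=cv2.INTER_CUBIC); cv2.imwrite(f'pics/ab_{n}.png',im)
d=get_image('wrist');cv2.imwrite('pics/ab_w.png',d['color'][:,:,::-1]);print(s['opening'],s['tool_pos'])
E
```

```text
t: 2.78
tool_pos: [0.4573, 0.284, 0.0658]
orientation: [[-0.004, -0.129, 0.992], [-0.002, 0.992, 0.129], [-1.0, -0.001, -0.004]]
wrist_force: [-0.3, -0.6, -0.5]
opening: 0.0007
scene [248.87235624 211.1694285 ]
side [328.25742019 302.59015489]
0.0002831966627228012 [0.45842291 0.28477827 0.06868654]
```

View pics/ab_scene.png

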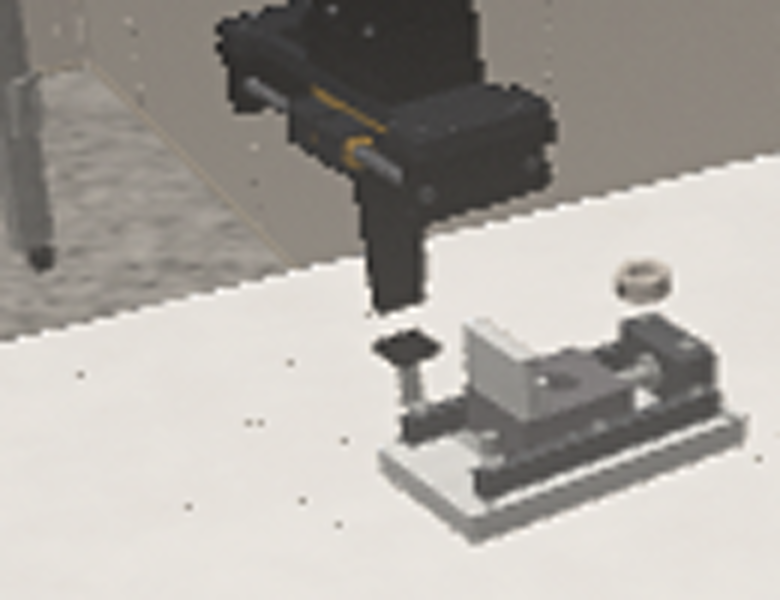

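View pics/ab_side.png

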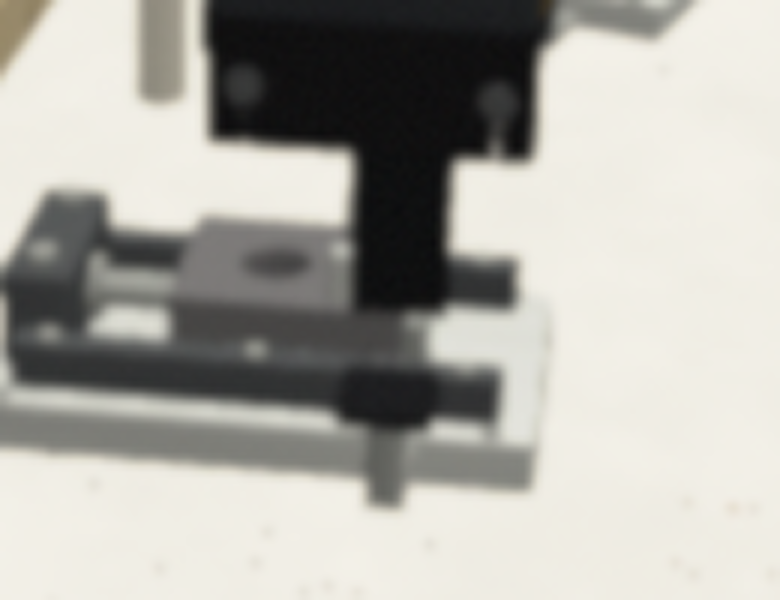

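View pics/ab_w.png

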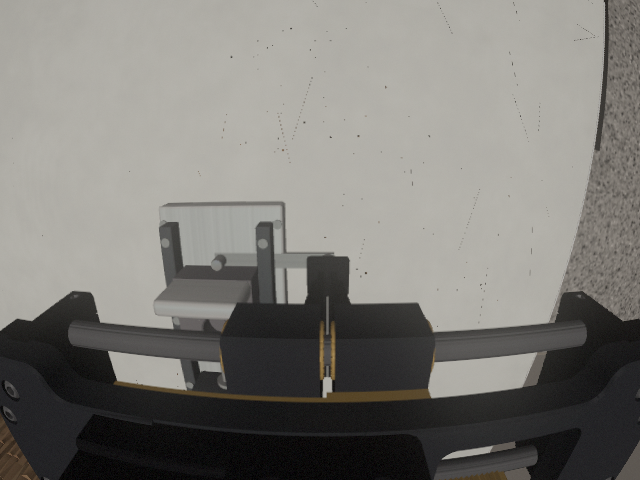

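The fingers stand about 2 mm on the near side of the pad centre (side: finger ~(400,305), pad ~(388,385)). I'll shift by that much and press 10–11 mm.

```bash
python3 -m creep '[{"dx":12,"dy":-2,"dz":2,"wx":0,"wy":0,"wz":0,"jaw":1},{"dx":20,"dy":-2,"dz":2,"wx":0,"wy":0,"wz":0,"jaw":1},{"dx":25,"dy":-2,"dz":2,"wx":0,"wy":0,"wz":0,"jaw":1},{"dx":29,"dy":-2,"dz":2,"wx":0,"wy":0,"wz":0,"jaw":1},{"dx":32,"dy":-2,"dz":2,"wx":0,"wy":0,"wz":0,"jaw":1},{"dx":34,"dy":-2,"dz":2,"wx":0,"wy":0,"wz":0,"jaw":1},{"dx":34,"dy":-2,"dz":2,"wx":0,"wy":0,"wz":0,"jaw":1},{"dx":34,"dy":-2,"dz":2,"wx":0,"wy":0,"wz":0,"jaw":1}]'
cat > look.py <<'E'
import sys
from h import *
t=sys.argv[1]; s=readout.read_state();print(s['t'],s['tool_pos'],s['wrist_force'])
A=[]
for n in('scene','side'):
    d=get_image(n);u=proj(d,np.array([float(v) for v in sys.argv[2:5]]))
    u0,v0=int(u[0])-45,int(u[1])-50; print(n,u0,v0)
    A.append(cv2.resize(d['color'][v0:v0+100,u0:u0+90,::-1],(400,444),interpolation=cv2.INTER_CUBIC))
cv2.imwrite(f'pics/{t}.png',np.hstack(A))
E
python3 look.py p1 .48 .24 .04
```

```text
t: 3.6
tool_pos: [0.4614, 0.2825, 0.0347]
orientation: [[0.001, -0.128, 0.992], [0.0, 0.992, 0.128], [-1.0, 0.0, 0.001]]
wrist_force: [-0.9, 3.0, 3.1]
opening: 0.0001
3.6 [0.46137542 0.28252423 0.03470166] [-0.93809297  2.95001988  3.10825996]
scene 218 174
side 276 254
```

View pics/p1.png

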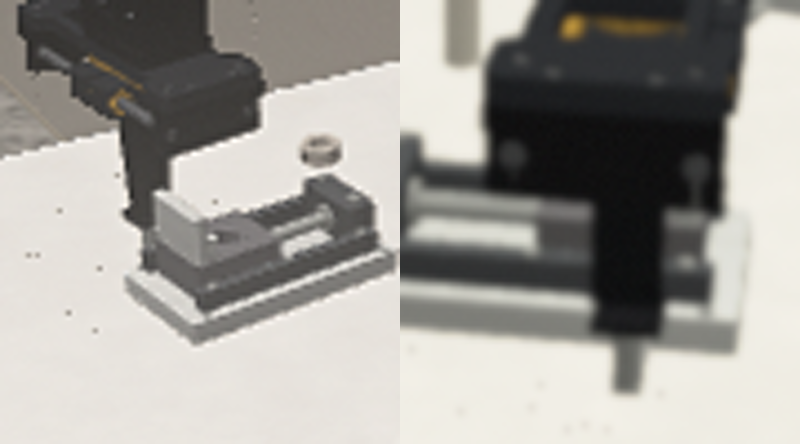

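The empty shuttle has sprung home (scene push plate ~(178,228) in the crop). Lifting off.

```bash
python3 -m creep '[{"dx":-20,"dy":0,"dz":0,"wx":0,"wy":0,"wz":0,"jaw":1},{"dx":-60,"dy":0,"dz":0,"wx":0,"wy":0,"wz":0,"jaw":1},{"dx":-120,"dy":0,"dz":-40,"wx":0,"wy":0,"wz":0,"jaw":1},{"dx":-120,"dy":0,"dz":-80,"wx":0,"wy":0,"wz":0,"jaw":1},{"dx":-120,"dy":0,"dz":-80,"wx":0,"wy":0,"wz":0,"jaw":1},{"dx":-120,"dy":0,"dz":-80,"wx":0,"wy":0,"wz":0,"jaw":1}]'
python3 look.py p2 .48 .24 .04; python3 look.py p3 .49 -.12 .04
```

```text
t: 4.2
tool_pos: [0.379, 0.2713, 0.1563]
orientation: [[0.001, -0.129, 0.992], [0.0, 0.992, 0.129], [-1.0, 0.0, 0.001]]
wrist_force: [1.3, -0.6, -0.1]
opening: -0.0001
4.2 [0.37903736 0.27125643 0.15628119] [ 1.26172816 -0.59613897 -0.07449368]
scene 218 174
side 276 254
4.3 [0.38207585 0.271953   0.15492045] [ 0.11943329 -0.8277374  -0.60764384]
scene 291 238
side 310 181
```

View pics/p2.png

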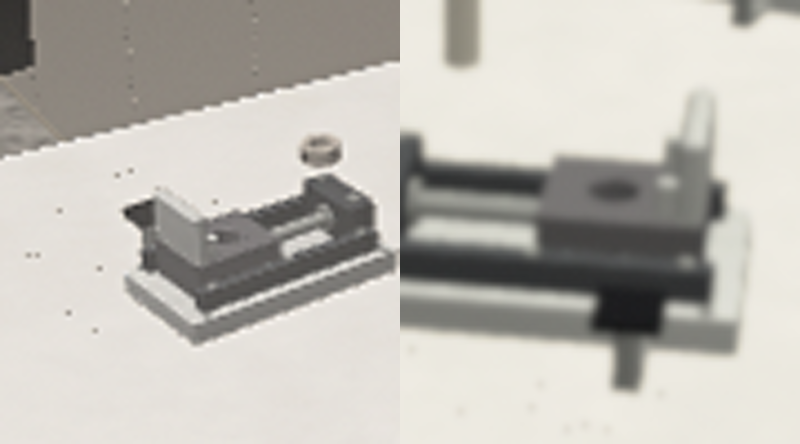

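View pics/p3.png

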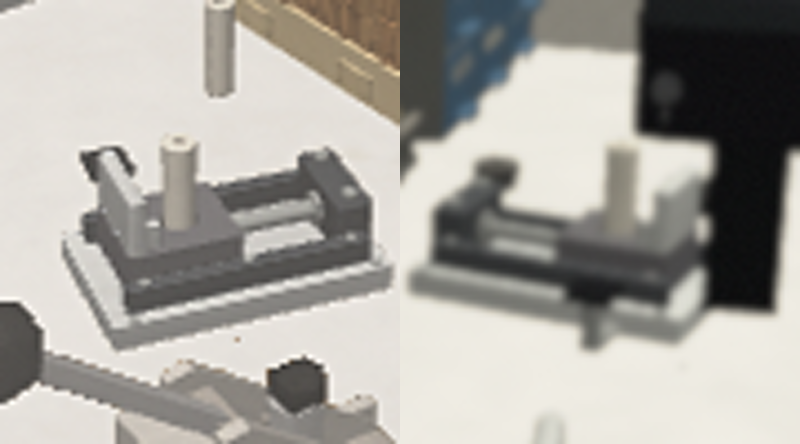

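```bash
python3 - <<'E'
from h import *
np.set_printoptions(precision=4,suppress=True)
a=get_image('scene');b=get_image('side')
k=4.44
S=lambda u,v:(291+u/k,238+v/k); D=lambda u,v:(310+u/k,181+v/k)
print('post top',tri(a,S(180,142),b,D(222,148)))
print('ball',tri(a,(289,317),b,(488,104)))
print('knob',tri(a,(358,324),b,(383,224)))
# fit xf from plate edge points
p=(.5202,-.1211,-.1908)
from scipy.optimize import least_squares
c,s=np.cos(p[2]),np.sin(p[2])
W=lambda q:np.array([p[0]+c*q[0]-s*q[1],p[1]+s*q[0]+c*q[1],q[2]])
for y,uv in((.025,S(97,155)),(-.025,S(130,207))):
    X=onplane(a,uv,.074); d=X[:2]-np.array(p[:2]); print('face corner jig xy',c*d[0]+s*d[1],-s*d[0]+c*d[1])
X=onplane(a,S(180,142),.087);d=X[:2]-np.array(p[:2]); print('post jig xy',c*d[0]+s*d[1],-s*d[0]+c*d[1])
X=onplane(b,D(222,148),.087);d=X[:2]-np.array(p[:2]); print('post jig xy',c*d[0]+s*d[1],-s*d[0]+c*d[1])
E
```

```text
post top [ 0.4815 -0.1125  0.0855]
ball [ 0.2063 -0.4673  0.3136]
knob [ 0.4526 -0.245   0.0318]
face corner jig xy -0.07444873861496466 0.02242453425955829
face corner jig xy -0.07412580633833064 -0.02567841686950937
post jig xy -0.038670119107867204 0.0005062886302594372
post jig xy -0.043954311348165485 0.008805824005771469
```

Face and post agree (jig x of -74 and -39 mm, 35 mm apart), so the push face is at about (0.4475, -0.107). Next I'll move across at height to in front of the loaded jig.

```bash
python3 -m creep '[{"dx":0,"dy":-40,"dz":10,"wx":2,"wy":0,"wz":0,"jaw":1},{"dx":0,"dy":-80,"dz":20,"wx":4,"wy":0,"wz":0,"jaw":1},{"dx":0,"dy":-120,"dz":25,"wx":6,"wy":0,"wz":0,"jaw":1},{"dx":0,"dy":-160,"dz":25,"wx":8,"wy":0,"wz":0,"jaw":1},{"dx":0,"dy":-200,"dz":20,"wx":10,"wy":0,"wz":0,"jaw":1},{"dx":0,"dy":-240,"dz":15,"wx":12,"wy":0,"wz":0,"jaw":1},{"dx":0,"dy":-280,"dz":5,"wx":15,"wy":0,"wz":0,"jaw":1},{"dx":0,"dy":-320,"dz":-5,"wx":18.3,"wy":0,"wz":0,"jaw":1}]'
python3 -m creep '[{"dx":0,"dy":0,"dz":0,"wx":0,"wy":0,"wz":0,"jaw":1},{"dx":0,"dy":0,"dz":0,"wx":0,"wy":0,"wz":0,"jaw":1}]'
```

```text
t: 5.17
tool_pos: [0.4179, -0.0483, 0.1537]
orientation: [[-0.001, 0.192, 0.981], [0.0, 0.981, -0.192], [-1.0, 0.0, -0.001]]
wrist_force: [1.4, 0.6, 0.3]
opening: 0.0003
t: 5.33
tool_pos: [0.4181, -0.0484, 0.1538]
orientation: [[-0.001, 0.195, 0.981], [0.0, 0.981, -0.195], [-1.0, 0.0, -0.001]]
wrist_force: [-0.1, 1.0, -0.5]
opening: 0.0002
```

```bash
python3 -m creep '[{"dx":0,"dy":-30,"dz":2,"wx":0,"wy":0,"wz":0,"jaw":1},{"dx":0,"dy":-52,"dz":4,"wx":0,"wy":0,"wz":0,"jaw":1},{"dx":30,"dy":-52,"dz":4,"wx":0,"wy":0,"wz":0,"jaw":1},{"dx":65,"dy":-52,"dz":4,"wx":0,"wy":0,"wz":0,"jaw":1},{"dx":102,"dy":-52,"dz":4,"wx":0,"wy":0,"wz":0,"jaw":1},{"dx":102,"dy":-52,"dz":4,"wx":0,"wy":0,"wz":0,"jaw":1},{"dx":102,"dy":-52,"dz":4,"wx":0,"wy":0,"wz":0,"jaw":1}]'
python3 look.py p4 .46 -.11 .06
```

```text
t: 5.92
tool_pos: [0.4116, -0.0967, 0.0513]
orientation: [[-0.005, 0.188, 0.982], [0.002, 0.982, -0.188], [-1.0, 0.001, -0.005]]
wrist_force: [0.3, 0.4, 1.8]
opening: 0.0007
5.9167 [ 0.41156496 -0.09670137  0.05127641] [0.32758027 0.42345798 1.77976048]
scene 277 232
side 323 175
```

View pics/p4.png

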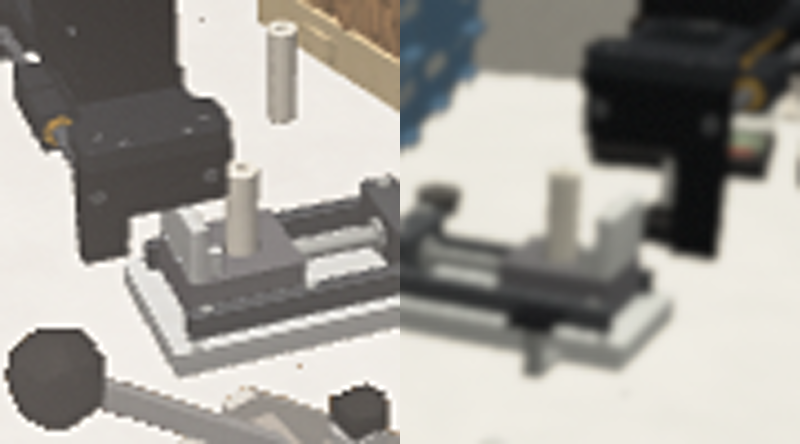

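```bash
python3 -m creep '[{"dx":-5,"dy":-1,"dz":8,"wx":0,"wy":0,"wz":0,"jaw":1},{"dx":-5,"dy":-1,"dz":14,"wx":0,"wy":0,"wz":0,"jaw":1},{"dx":-5,"dy":-1,"dz":18,"wx":0,"wy":0,"wz":0,"jaw":1},{"dx":-5,"dy":-1,"dz":20,"wx":0,"wy":0,"wz":0,"jaw":1},{"dx":-5,"dy":-1,"dz":22,"wx":0,"wy":0,"wz":0,"jaw":1},{"dx":-5,"dy":-1,"dz":24,"wx":0,"wy":0,"wz":0,"jaw":1},{"dx":-5,"dy":-1,"dz":26,"wx":0,"wy":0,"wz":0,"jaw":1},{"dx":-5,"dy":-1,"dz":28,"wx":0,"wy":0,"wz":0,"jaw":1}]'
python3 look.py p5 .46 -.11 .06
```

```text
t: 6.68
tool_pos: [0.4377, -0.1036, 0.0572]
orientation: [[-0.004, 0.19, 0.982], [0.001, 0.982, -0.19], [-1.0, 0.001, -0.004]]
wrist_force: [-8.0, 0.9, 6.4]
opening: 0.0004
6.6833 [ 0.43771429 -0.10360087  0.05719168] [-8.0221483   0.88412146  6.39170836]
scene 277 232
side 323 175
```

View pics/p5.png

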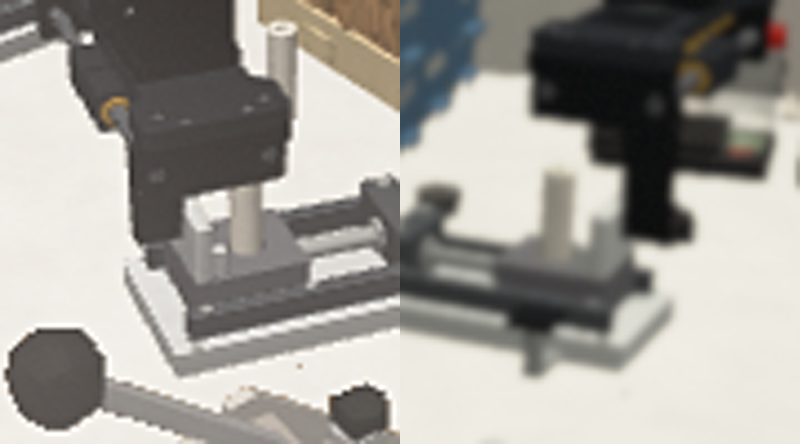

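Contact is where expected (TCP jig x ≈ -84 mm, 8 N), with the post upright and clear of the gripper. I'll push about 30 mm further.

```bash
python3 -m creep '[{"dx":0,"dy":0,"dz":4,"wx":0,"wy":0,"wz":0,"jaw":1},{"dx":0,"dy":0,"dz":8,"wx":0,"wy":0,"wz":0,"jaw":1},{"dx":0,"dy":0,"dz":12,"wx":0,"wy":0,"wz":0,"jaw":1},{"dx":0,"dy":0,"dz":16,"wx":0,"wy":0,"wz":0,"jaw":1},{"dx":0,"dy":0,"dz":20,"wx":0,"wy":0,"wz":0,"jaw":1},{"dx":0,"dy":0,"dz":24,"wx":0,"wy":0,"wz":0,"jaw":1},{"dx":0,"dy":0,"dz":28,"wx":0,"wy":0,"wz":0,"jaw":1},{"dx":0,"dy":0,"dz":31,"wx":0,"wy":0,"wz":0,"jaw":1}]'
python3 look.py p6 .46 -.11 .06
```

```text
t: 7.45
tool_pos: [0.4678, -0.1093, 0.057]
orientation: [[-0.005, 0.19, 0.982], [0.002, 0.982, -0.19], [-1.0, 0.001, -0.005]]
wrist_force: [-9.8, 2.2, 6.6]
opening: 0.0005
7.45 [ 0.46779759 -0.10933125  0.05697313] [-9.76478536  2.21884615  6.55597299]
scene 277 232
side 323 175
```

View pics/p6.png

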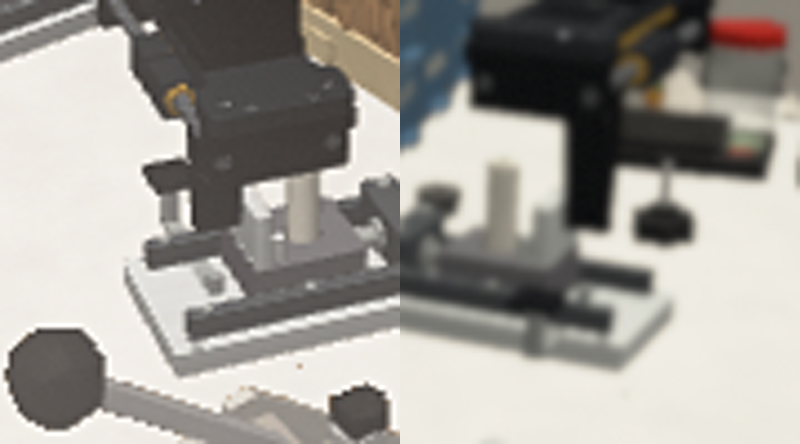

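The pin is up at crop (212,278) with a small gap to the shuttle, the tab is raised at (168,175), and the post is upright. Backing off gently.

```bash
python3 -m creep '[{"dx":0,"dy":0,"dz":-2,"wx":0,"wy":0,"wz":0,"jaw":1},{"dx":0,"dy":0,"dz":-4,"wx":0,"wy":0,"wz":0,"jaw":1},{"dx":0,"dy":0,"dz":-6,"wx":0,"wy":0,"wz":0,"jaw":1},{"dx":0,"dy":0,"dz":-8,"wx":0,"wy":0,"wz":0,"jaw":1},{"dx":0,"dy":0,"dz":-10,"wx":0,"wy":0,"wz":0,"jaw":1},{"dx":0,"dy":0,"dz":-13,"wx":0,"wy":0,"wz":0,"jaw":1},{"dx":0,"dy":0,"dz":-18,"wx":0,"wy":0,"wz":0,"jaw":1},{"dx":0,"dy":0,"dz":-28,"wx":0,"wy":0,"wz":0,"jaw":1}]'
python3 -m creep '[{"dx":0,"dy":0,"dz":-8,"wx":0,"wy":0,"wz":0,"jaw":1},{"dx":-30,"dy":0,"dz":-15,"wx":0,"wy":0,"wz":0,"jaw":1},{"dx":-70,"dy":0,"dz":-15,"wx":0,"wy":0,"wz":0,"jaw":1},{"dx":-110,"dy":0,"dz":-15,"wx":0,"wy":0,"wz":0,"jaw":1},{"dx":-140,"dy":0,"dz":-15,"wx":0,"wy":0,"wz":0,"jaw":1},{"dx":-140,"dy":0,"dz":-15,"wx":0,"wy":0,"wz":0,"jaw":1}]'
python3 -m creep '[{"dx":0,"dy":0,"dz":0,"wx":0,"wy":0,"wz":0,"jaw":1},{"dx":0,"dy":0,"dz":0,"wx":0,"wy":0,"wz":0,"jaw":1},{"dx":0,"dy":0,"dz":0,"wx":0,"wy":0,"wz":0,"jaw":1}]'
python3 look.py p7 .48 -.11 .05;python3 look.py p8 .48 .22 .05
```

```text
t: 8.22
tool_pos: [0.4426, -0.1049, 0.0573]
orientation: [[0.001, 0.19, 0.982], [-0.0, 0.982, -0.19], [-1.0, -0.0, 0.001]]
wrist_force: [-1.1, -0.3, 0.3]
opening: 0.0004
t: 8.72
tool_pos: [0.4287, -0.1024, 0.2023]
orientation: [[0.008, 0.19, 0.982], [-0.003, 0.982, -0.19], [-1.0, -0.002, 0.008]]
wrist_force: [0.2, 0.9, 0.3]
opening: 0.0008
t: 8.97
tool_pos: [0.4268, -0.1017, 0.1961]
orientation: [[-0.002, 0.19, 0.982], [0.001, 0.982, -0.19], [-1.0, 0.001, -0.002]]
wrist_force: [-0.4, -0.1, 0.2]
opening: 0.0009
8.9667 [ 0.4267794  -0.10166399  0.19610699] [-0.4060504  -0.08185386  0.2035639 ]
scene 284 233
side 314 179
9.0667 [ 0.42705724 -0.10175972  0.19614924] [-0.26746506 -0.47511673 -1.00218759]
scene 221 174
side 279 242
```

View pics/p7.png

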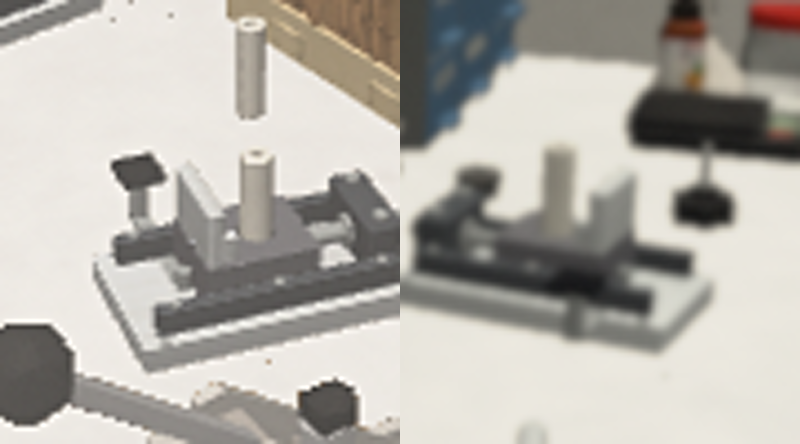

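View pics/p8.png

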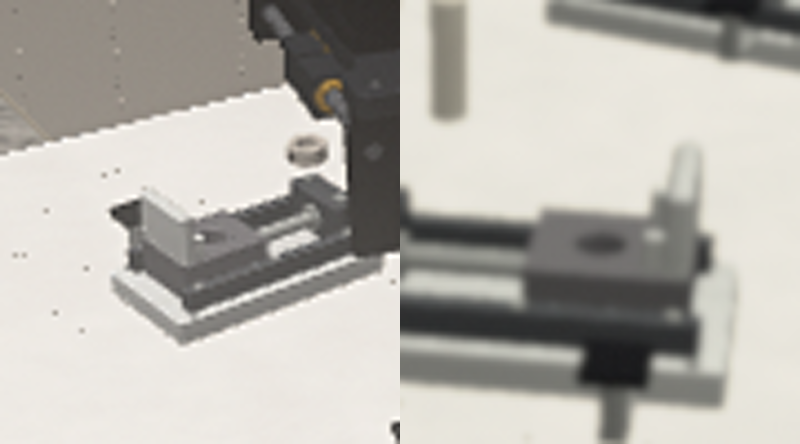

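The loaded shuttle rests against its raised pin (crop p7, pin at ~(178,272)), its tab is up at (138,168) and the post stands upright. The empty shuttle is home and the arm is clear. As a last check I'll measure the post's travel, then hand in.

```bash
python3 - <<'E'
from h import *
from cell import r
a=get_image('scene');b=get_image('side');k=4.44
X=tri(a,(284+258/k,233+156/k),b,(314+160/k,179+148/k))
print(X, np.linalg.norm(X[:2]-np.array([.4815,-.1125])))
if .019<np.linalg.norm(X[:2]-np.array([.4815,-.1125]))<.031: print(r.close_job())
E
```

```text
[ 0.50514076 -0.11860902  0.08594021] 0.02441732622857661
the job is handed in; nothing more can be done
None
```

The job is done and handed in at about 9 s of the 48 s allowed; handing in reports no verdict.

- **Empty jig:** I pressed the thumb tab about 10 mm with the shut fingers. The shuttle sprang home, and the last pictures show it still there with its tab held down.
- **Loaded jig:** I pushed the upright plate to about 33 mm of travel with 8–10 N along the push, saw the stop pin up, and backed off slowly. The pictures show the shuttle resting against the raised pin with its tab up.
- **Post:** It stands upright. Its top moved 24.4 mm, against the nominal 25 mm, at a height of 86 mm (nominal 87 mm).
- **Robot:** The arm ended clear at a tool height of 0.196 m with the wrist force near zero.

**Checks that disagreed:**
- The first move was refused as invalid input. I never established why, but nothing moved, and later calls with every field filled in worked.
- The visible plate thickness and some plate corners were up to about 3.5 px off my jig model, within roughly 2–3 mm.
- The wrist showed about 3 N sideways while pressing the tab and about 6.5 N vertical during the push; neither had a visible effect.
- I checked the bench items only by eye. The spare post, knob and collar looked unmoved, but the foot was not in my close-ups.

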